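# Make up the imaging kit and the fixing kit at the embryo bench

### The arm

A 6-joint arm with a two-finger parallel gripper is mounted at the origin on the work surface. World frame = base frame: x ahead of the robot, y to its left, z up, the work surface at z = 0. Lengths are in mm, angles in rad, forces in N, time in s.
With the tool pointing down it reaches from about 300 to 775 mm from the base axis. Payload 14.6 kg.
Tool frame: the origin (TCP) lies on the front face of the gripper's body, between the roots of the fingers; the fingertips stand 97 mm ahead of it and the grasp point (between the pads) lies 78 mm ahead of it; z points along the fingers, y is the line along which they close (so a half turn about z gives the same grasp; the last joint's range is limited). The gripper opens to 94 mm and grips with 3 to 60 N. Pads are 16 mm wide; open, the fingers measure 119 mm over their backs; the gripper's body (75 mm by 177 mm) begins 78 mm behind the grasp point.
Start: joints at [-1.186, 0.3, 1.521, -0, 1.321, -0.067], TCP at [240.114, -494.808, 302.646] pointing down, gripper open.
Joint ranges: [-3.03, 3.03], [-0.79, 2.21], [0.23, 2.52], [-1.04, 4.18], [0, 3.07], [-2.55, 2.55]. Speed limits (rad/s): [2.22, 2.22, 2.57, 3.14, 3.14, 3.14].

### API

Orientations are given as [roll, pitch, yaw] about the fixed x, y, z axes, in that order (R = Rz(yaw) Ry(pitch) Rx(roll)).
In Python, from cell import * gives the robot as it stands.
- The arm moves only by the tool carry_out, never from a script. Its arguments are lists of equal length, an entry for each row: "slide": the shift along the world's x, y, z scaled (see below), a list of three; "dr": the turn, a rotation vector about the world's x, y, z scaled (see below), a list of three; "gripper": the opening in per cent of the stroke, from 0 (shut) to 100 (fully open). A call has 1 to 10 rows; each row is the pose to reach, as a shift and turn from the pose commanded when the call began, turning the shorter way round; what a row does not reach only later rows make up. The controller multiplies each number of a shift by 0.25 m and each number of a turn by 360 degrees. A row lasts 1/12 s, in which the tool goes at most 41.7 mm and 7.16 degrees, less where a joint would pass 70% of its speed; a pose out of reach is approached as far as the arm can. A call with a number of a shift or a turn outside -1 to 1 is refused whole. A call with a gripper value outside its range is refused whole. The fingers move at their own pace and stop on an object; "newtons" is the grip in N (left out, the last holds). Time passes only in rows, so rows that repeat a pose let the fingers close. It gives the time, the measured TCP pose, the force, the opening and the grip force at its end, in the units of the state.
- read_state(): the state, without advancing time (a new reading comes with each control period).
- camera(name): name is "scene" or "top"; returns the picture (400x640x3 uint8, red, green, blue); there is no depth.
- camera_model(name): a dict with "vfov" (degrees; the focal length in pixels is half the picture's height over the tangent of half this angle, whatever the lens; pixels are square), "cx", "cy" (the principal point, pixels), "k1" (the pictures are not rectified: a ray, as slopes to the right and down, at radius r is drawn at 1 + k1 r^2 times it, then the intrinsics apply), "R" (3x3) and "t" (3): a world point X has camera coordinates R X + t. Camera axes: x right, y down, z forward; pixel columns grow to the right and rows downward; lengths in mm; the calibration is good to about 2 mm. A picture is of the moment at which its call begins. camera_model takes no time and is no camera call.
- sign_off(): hands the job in; it is judged then, once.
The state is a dict: "clock": time; "joints": joint angles; "qd": joint speeds; "effort": joint torques, N m; "eef_pos": TCP position; "eef_rot": TCP orientation; "wrist_force": force on the tool from outside, world axes, zero at the start; "moment": the same for the moment, N m; "finger_gap": finger opening in mm; "finger_force": force on a finger pad.
Only numpy, scipy, OpenCV 4.12 (cv2) and the standard library are available. Lean on these libraries where they do the work, as an engineer would, in place of code of your own. Each camera call takes 0.05 s, during which the arm holds its last target. There are 200 camera calls.

### The job

Make up the imaging kit in the blue tray: first fit the white dish holder flat down over both steel dowels, then set the pink dish in its recess. Make up the fixing kit in the purple tray: stand the red-lidded jar in the middle of the red pad and the amber bottle in the middle of the yellow pad. Keep things upright, set them down rather than dropping them, and leave the green dish and the blue-lidded jar where they are.

Things in the scene. Friction and masses are not known exactly. Their poses are not given: they have to be found in the camera images.
- dowel_tray: Blue tray fixed to the bench, 170 (its x) x 140 (its y) mm, floor 4 mm thick, rim 4 mm thick rising to 10 mm above the bench. Two upright steel dowels, 8 mm diameter, stand on the floor at x = -50 and +50 mm, y = 0; 20 mm high, the top 6 mm tapering to 3 mm diameter. Origin: centre of its underside; z up. 
- pad_tray: Purple tray fixed to the bench, same size as the blue one (170 x 140 mm, floor 4 mm, rim 10 mm high), no dowels; the red and the yellow pad lie in it. Origin: centre of its underside; z up. 
- red_pad: Red round pad, 64 mm diameter, 3 mm thick, fixed on the purple tray's floor, in either half of it (its top is 7 mm above the bench). Pad centres are about 78 to 97 mm apart, mainly along the tray's x. Origin: centre of its underside; z up. 
- yellow_pad: Yellow round pad, same size and also fixed in the purple tray, in the other half. Origin: centre of its underside; z up. 
- holder: Loose white plate, 128 (its x) x 64 (its y) x 10 mm, lying flat, 120 g. 15 mm through holes at x = -50 and +50, y = 0; fits the dowels either way round, centred on the tray, x along its x. A rim 4 mm thick, 5 mm high (top 15 mm above the underside), flush with the long edges, encloses a central recess 60 x 56 mm with its floor 10 mm above the underside. Grip across the 64 mm. Origin: centre of its underside.
- pink_dish: Loose closed round dish with pink medium, 40 mm diameter, 16 mm high, 30 g. Origin: centre of its underside; z up. 
- red_jar: Loose round white jar with a red lid, 44 mm diameter, 55 mm high (lid: top 15 mm), about 120 g, straight sides. Origin: centre of its underside; z up. 
- amber_bottle: Loose amber-brown round bottle with a white cap, 74 mm high; straight body 40 mm diameter up to 50 mm, cap 26 mm diameter from 58 mm up; about 130 g. Origin: centre of its underside; z up. 
- green_dish: Dish like the pink one but with green medium; bystander, to be left where it is. Origin: centre of its underside; z up. 
- blue_jar: Jar like the red-lidded one but with a blue lid; bystander, to be left where it is. Origin: centre of its underside; z up. 
Mind the look-alikes: they are no part of the job. Several things look just like the amber_bottle: the one meant starts farthest to the robot's left.

How it is judged:
By the outcome, as a careful person would: the job done as asked, in the order asked, and still so for the second after the job is handed in, with the robot touching nothing.
It also fails if it takes over 96 s, if anything falls off the work surface, if the arm or the gripper's body presses on something with over 40 N, if the wrist force passes 120 N, or if a joint passes its speed limit or range.

## Working session

There is one attempt and no reset: what is moved stays moved. The work goes in short steps, Python scripts to look and compute and a tool call to move; the robot and the scene stay as the last step left them, time stands still between calls to the robot, and variables do not carry over. Pictures are saved under pics/ and viewed, at most 14 in all, crops included, and the job is handed in when it is done.

Besides the shell and the picture viewer there is one more tool, called after "Call:" as name(argument=value, ...), one argument or row to a line, values as JSON. carry_out: Moves the arm, as the interface text tells. Its arguments: {"type":"object","properties":{"slide":{"type":"array","items":{"type":"array","items":{"type":"number","minimum":-1,"maximum":1}}},"dr":{"type":"array","items":{"type":"array","items":{"type":"number","minimum":-1,"maximum":1}}},"gripper":{"type":"array","items":{"type":"number"}},"newtons":{"type":"number"}},"required":["slide","dr","gripper"]}

```bash
mkdir -p pics; ls; python3 - <<'E'
from cell import *
import cv2
s=read_state();print(s)
for n in("scene","top"):
    cv2.imwrite(f"pics/{n}0.png",camera(n)[:,:,::-1]);print(camera_model(n))
E
```

```text
pics
{'clock': 0.0, 'joints': array([-1.18560155e+00,  3.00460785e-01,  1.52159551e+00,  3.37210003e-06,
        1.32069889e+00, -6.66230421e-02]), 'qd': array([ 0.00037395, -0.00047176,  0.00059175,  0.00222922, -0.00199224,
        0.00099496]), 'effort': array([-6.95366889e-04, -5.31808126e+01, -3.52742708e+01,  7.08305743e-02,
        2.44302111e-02, -7.99634245e-05]), 'eef_pos': array([ 240.05864359, -494.67189524,  302.08582033]), 'eef_rot': array([-3.14043291e+00, -8.06533983e-05,  4.51816935e-01]), 'wrist_force': array([-0.55331433, -0.26359349, -0.62337525]), 'moment': array([-0.04143847, -0.01323754,  0.03291066]), 'finger_force': 0.0, 'finger_gap': 93.68288748054091}
{'vfov': 49.20264693647451, 'cx': 321.4783040947734, 'cy': 191.0196035019181, 'k1': -0.10870411092160831, 'R': array([[ 0.78805724,  0.61531103,  0.01892407],
       [ 0.43613641, -0.53635722, -0.722569  ],
       [-0.43445461,  0.57767921, -0.69103973]]), 't': array([-489.69474438, -227.4179634 , 1452.57237363])}
{'vfov': 44.93255652158757, 'cx': 325.00519270347246, 'cy': 201.33787779198644, 'k1': 0.02260080418138885, 'R': array([[-0.02067566, -0.99974789,  0.00875594],
       [-0.99192329,  0.01941605, -0.12534431],
       [ 0.1251427 , -0.0112768 , -0.99207466]]), 't': array([  10.83781565,  561.58264729, 1073.60108071])}
```

View pics/scene0.png

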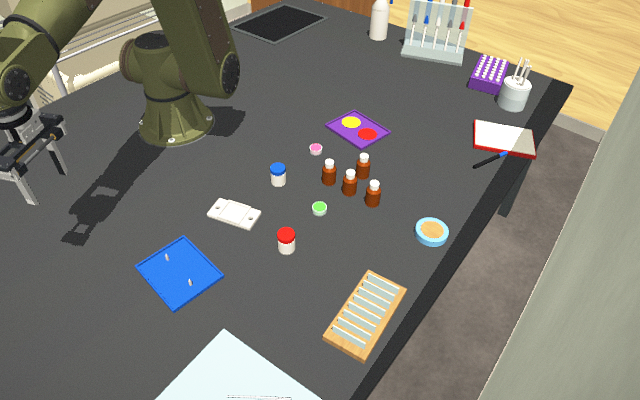

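View pics/top0.png

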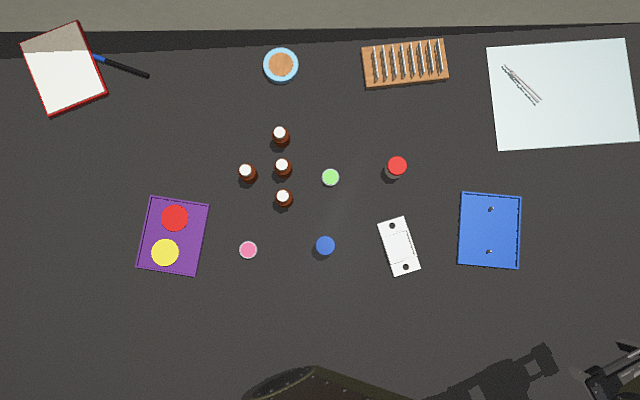

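The top view has up = +x and left = +y.

- **Amber-bottle candidates (caps):** (280,132), (247,170), (283,165) and (283,196). The leftmost, at (247,170), is the one meant.
- **Red-lidded jar:** (397,166). Its look-alike is the blue lid at (325,245).
- **Pink dish:** (248,250). Its look-alike is the green dish at (330,177).
- **Trays and holder:** holder at (399,246), blue tray at (489,231), pads at (174,218) red and (165,252) yellow.

Next I'll measure these, with a close crop of the bottles.

```bash
cat > h.py <<'E'
import numpy as np, cv2
from cell import *
def ray(n,uv):
    m=camera_model(n);f=200/np.tan(np.radians(m["vfov"]/2))
    K=np.array([[f,0,m["cx"]],[0,f,m["cy"]],[0,0,1]])
    p=cv2.undistortPoints(np.array([[uv]],float),K,np.array([m["k1"],0,0,0,0.]))[0,0]
    R=np.array(m["R"]);t=np.array(m["t"]);return -R.T@t, R.T@np.array([p[0],p[1],1])
def onz(n,uv,z):
    c,d=ray(n,uv);return c+d*(z-c[2])/d[2]
def blobs(img,lo,hi,amin=15):
    h=cv2.cvtColor(img,cv2.COLOR_RGB2HSV);m=cv2.inRange(h,lo,hi)
    k,l,s,c=cv2.connectedComponentsWithStats(m)
    return [(c[i].round(1),s[i].tolist()) for i in range(1,k) if s[i][4]>=amin],l
C={"red":((0,170,120),(6,255,255)),"yellow":((24,120,120),(34,255,255)),"pink":((155,60,130),(178,200,255)),
"green":((45,60,120),(75,255,255)),"blue":((102,150,60),(120,255,255)),"white":((0,0,175),(179,60,255)),"purple":((130,90,60),(150,255,255))}
E
python3 - <<'E'
from h import *
for n in("top","scene"):
    im=cv2.imread(f"pics/{n}0.png")[:,:,::-1].copy()
    for k,v in C.items():
        b,_=blobs(im,*v)
        print(n,k,[(c.tolist(),s) for c,s in b])
a=cv2.imread("pics/top0.png")
cv2.imwrite("pics/crop1.png",np.hstack([cv2.resize(a[110:270,220:350],None,fx=3,fy=3,interpolation=2),cv2.resize(a[180:280,375:525],(400,480),interpolation=2)]))
E
```

```text
top red [([85.7, 89.2], [47, 50, 61, 67, 181]), ([42.0, 102.0], [39, 94, 7, 17, 17]), ([395.5, 167.6], [388, 157, 19, 18, 49]), ([174.1, 217.5], [161, 205, 27, 26, 556])]
top yellow [([164.5, 252.0], [151, 239, 28, 27, 583])]
top pink [([247.6, 249.4], [240, 242, 15, 16, 173])]
top green [([329.9, 176.5], [323, 170, 15, 14, 163])]
top blue [([98.5, 57.5], [92, 53, 14, 10, 66]), ([497.0, 237.9], [457, 192, 64, 77, 2163])]
top white [([78.0, 32.2], [76, 26, 6, 14, 20]), ([440.1, 53.4], [438, 39, 5, 30, 36]), ([562.3, 94.3], [486, 38, 154, 113, 14497]), ([421.7, 55.9], [419, 41, 6, 31, 37]), ([431.0, 55.2], [429, 40, 5, 31, 37]), ([403.2, 58.0], [401, 43, 5, 31, 41]), ([412.6, 57.1], [410, 42, 6, 31, 39]), ([384.8, 60.6], [382, 45, 6, 31, 46]), ([393.9, 59.1], [391, 44, 6, 31, 50]), ([375.4, 60.9], [373, 46, 6, 32, 50]), ([63.7, 77.0], [24, 50, 81, 64, 3362]), ([277.1, 61.6], [268, 52, 25, 25, 53]), ([279.0, 131.8], [274, 127, 12, 11, 102]), ([281.4, 164.0], [276, 159, 12, 11, 103]), ([244.8, 169.5], [239, 164, 12, 12, 104]), ([330.5, 176.4], [322, 169, 17, 16, 63]), ([282.3, 195.3], [2
[... 2085 characters left out ...]
29]), ([233.8, 213.0], [207, 198, 54, 32, 1025]), ([319.0, 211.0], [312, 203, 15, 13, 73]), ([436.2, 224.6], [425, 220, 20, 17, 31]), ([286.2, 247.6], [278, 240, 17, 15, 175]), ([576.1, 262.0], [573, 258, 9, 9, 29]), ([569.4, 276.1], [563, 268, 13, 16, 57]), ([378.2, 290.5], [358, 273, 41, 36, 738]), ([189.6, 282.1], [188, 279, 4, 7, 15]), ([369.0, 305.0], [353, 294, 33, 23, 250]), ([364.0, 312.6], [348, 301, 33, 24, 252]), ([358.9, 320.4], [343, 309, 33, 24, 250]), ([353.8, 328.5], [338, 317, 33, 24, 252]), ([348.6, 336.8], [332, 325, 34, 24, 247]), ([233.1, 375.6], [155, 329, 167, 71, 6017])]
scene purple [([487.1, 77.5], [468, 55, 41, 41, 761]), ([356.9, 129.6], [325, 109, 66, 42, 1053])]
```

View pics/crop1.png

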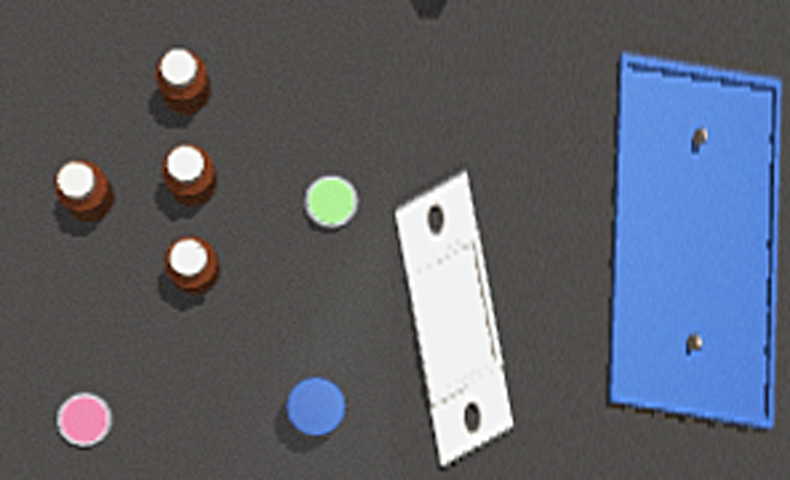

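The crop shows four amber bottles. The leftmost cap is at about (245,170) in the top view and clearly separate from the other three. The holder has two holes, and both dowels show in the blue tray.

```bash
python3 - <<'E'
from h import *
np.set_printoptions(precision=1,suppress=True)
im=cv2.imread("pics/top0.png")[:,:,::-1].copy(); sc=cv2.imread("pics/scene0.png")[:,:,::-1].copy()
def circ(n,I,uv,lo,hi,r=25):  # enclosing-ish: fit of the hull of the mask near uv
    h=cv2.cvtColor(I,cv2.COLOR_RGB2HSV);m=cv2.inRange(h,lo,hi);z=np.zeros_like(m);cv2.circle(z,uv,r,255,-1);m&=z
    cs=cv2.findContours(m,0,2)[0];c=max(cs,key=cv2.contourArea);e=cv2.fitEllipse(cv2.convexHull(c));return e
def rep(name,n,I,uv,lo,hi,z,r=25):
    e=circ(n,I,uv,lo,hi,r);print(name,n,np.array(e[0]),np.array(e[1]),onz(n,e[0],z))
S=(0,100,50)
for a in [("redpad","top",im,(174,218),(0,170,100),(8,255,255),7),("redpad","scene",sc,(367,133),(0,170,100),(8,255,255),7),
("yelpad","top",im,(164,252),(22,120,100),(36,255,255),7),("yelpad","scene",sc,(351,122),(22,120,100),(36,255,255),7),
("redlid","top",im,(396,166),(0,140,170),(8,255,255),55),("bluelid","top",im,(325,245),(102,120,100),(120,255,255),55),
("pink","top",im,(248,250),(150,40,110),(179,255,255),16),("pink","scene",sc,(315,147),(150,40,110),(179,255,255),16),("green","top",im,(330,177),(40,40,110),(80,255,255),16),
]: rep(*a)
for i,(u,v) in enumerate([(245,170),(279,132),(281,164),(282,195)]): rep("cap%d"%i,"top",im,(u,v),(0,0,175),(179,60,255),74,12)
# holder
h=cv2.cvtColor(im,cv2.COLOR_RGB2HSV);m=cv2.inRange(h,(0,0,120),(179,60,255));m[:,:370]=0;m[:,430:]=0;m[:205]=0;m[285:]=0
cs,_=cv2.findContours(m,1,1)
for c in cs:
    if cv2.contourArea(c)>8:
        r=cv2.minAreaRect(c);print("holder c",cv2.contourArea(c),r)
        if cv2.contourArea(c)>500:
            for p in cv2.boxPoints(r):print(p,onz("top",p,12))
        else:
            M=cv2.moments(c);print(" hole",onz("top",(M['m10']/M['m00'],M['m01']/M['m00']),8))
# blue tray
m=cv2.inRange(h,(100,100,60),(125,255,255));m[:,:450]=0;m[:180]=0;cs,_=cv2.findContours(m,0,1);c=max(cs,key=cv2.contourArea)
def quad(c):
    q=cv2.approxPolyDP(cv2.convexHull(c),6,True)[:,0].astype(float)
    P=np.array([onz("top",p,10) for p in q]);print(q.tolist(),P[:,:2].tolist(),P.mean(0),np.linalg.norm(P-np.roll(P,1,0),axis=1))
quad(c)
m=cv2.inRange(h,(128,80,40),(152,255,255))|cv2.inRange(h,(0,140,100),(36,255,255));m[:,220:]=0;m[:185]=0;m[285:]=0;cs,_=cv2.findContours(m,0,1);quad(max(cs,key=cv2.contourArea))
d=cv2.absdiff(im[185:275,460:520,0],im[230,470,0]*np.ones((90,60),np.uint8))
print(im[204:216,484:498,0]);print(im[246:258,482:496,0])
cv2.imwrite("pics/s1.png",np.hstack([cv2.resize(sc[230:315,130:230],(470,400),interpolation=0),cv2.resize(im[200:260,475:505],(200,400),interpolation=0)])[:,:,::-1])
E
```

```text
redpad top [174.2 217.5] [25.7 26.9] [534.1 351.4   7. ]
redpad scene [366.9 133.5] [10.3 17.9] [534.9 350.7   7. ]
yelpad top [164.5 252. ] [26.4 27.8] [454.6 372.    7. ]
yelpad scene [350.8 121.8] [10.6 18.2] [456.2 371.4   7. ]
redlid top [396.8 165. ] [18.2 18.8] [ 639.3 -165.3   55. ]
bluelid top [324.8 245.2] [19.1 19.4] [460.8   2.3  55. ]
pink top [247.6 249.4] [15.1 16. ] [456.3 179.5  16. ]
pink scene [315.3 146.7] [ 8.6 10.7] [456.2 180.4  16. ]
green top [330.1 176.5] [14.1 15. ] [622.6 -13.8  16. ]
cap0 top [244.7 169.6] [10.9 11.8] [631.5 177.2  74. ]
cap1 top [279.  131.8] [10.8 11.5] [716.4 100.2  74. ]
cap2 top [281.3 164.1] [10.4 11.5] [642.5  95.7  74. ]
cap3 top [282.3 195.3] [11.3 11.8] [572.1  94.3  74. ]
holder c 34.0 ((405.00006103515625, 266.5000305175781), (6.363961219787598, 6.363960266113281), 45.0)
 hole [ 409.9 -182.9    8. ]
holder c 32.0 ((391.50006103515625, 225.0000457763672), (6.363960266113281, 6.363960266113281), 45.0)
 hole [ 506.1 -155.7    8. ]
holder c 1552.0 ((398.745361328125, 245.8702392578125), (56.562747955322266, 29.07786750793457), 71.
[... 1432 characters left out ...]
3  91  94  91  88  93  91  94  90  92  90  91  88]
 [ 91  91  85  87  90  91  89  91  86  90  91  91  86  89]
 [ 86  91  92  92  89  88  86  88  89  89  88  85  91  89]
 [ 90  95  94  93  93  85  90  94  91  77  88  89  83  88]
 [ 91  95  91  91  82  78  79 105 185 156  79  89  85  91]
 [ 90  94  93  91  53  87  81  91 212 245  82  88  89  86]
 [ 91  92  93  93  27  71  90  84  97  78  84  91  91  89]
 [ 94  88  91  90  22  35  93  85  85  88  88  88  86  90]
 [ 94  87  94  90  94  96  91  84  92  90  91  88  84  87]
 [ 90  89  94  86  92  93  83  86  93  89  89  88  87  87]
 [ 93  91  87  84  88  92  95  87  88  88  86  90  91  89]
 [ 86  87  92  91  88  92  87  90  95  88  89  90  90  86]]
```

View pics/s1.png

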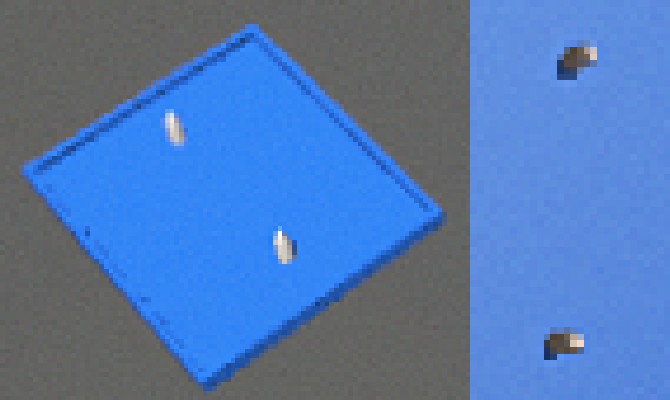

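The tray crop shows the dowels clearly, with tips at scene (166.8,254) and (189.8,279.3), and at top (492.7,207.3) and (490.5,250.7). The sizes check out: the holder holes are 100 mm apart, the tray measures about 169x140 and the pads are 82 mm apart.

Call:
carry_out(
  slide=[
    [0.4,0.48,-0.1],
    [0.8,0.96,-0.2],
    [0.8,0.96,-0.2],
    [0.8,0.96,-0.2],
    [0.8,0.96,-0.2],
    [0.8,0.96,-0.2],
    [0.8,0.96,-0.2],
    [0.8,0.96,-0.2],
    [0.8,0.96,-0.2],
    [0.8,0.96,-0.2],
  ],
  dr=[
    [0,0,-0.014],
    [0,0,-0.028],
    [0,0,-0.028],
    [0,0,-0.028],
    [0,0,-0.028],
    [0,0,-0.028],
    [0,0,-0.028],
    [0,0,-0.028],
    [0,0,-0.028],
    [0,0,-0.028],
  ],
  gripper=[100,100,100,100,100,100,100,100,100,100],
  newtons=30,
)

```text
clock: 0.93
eef_pos: [440.5, -253.9, 252.2]
eef_rot: [-3.141, 0.001, 0.278]
wrist_force: [-0.0, -0.9, 0.9]
finger_gap: 94.1
finger_force: 0.0
```

```bash
python3 - <<'E'
from h import *
np.set_printoptions(precision=1,suppress=True)
P=[]
for a,b in (((492.7,207.3),(166.8,254)),((490.5,250.7),(189.8,279.3))):
    c1,d1=ray("top",a);c2,d2=ray("scene",b);d1/=np.linalg.norm(d1);d2/=np.linalg.norm(d2)
    s=np.linalg.lstsq(np.stack([d1,-d2],1),c2-c1,rcond=None)[0];p,q=c1+s[0]*d1,c2+s[1]*d2
    print("tri",(p+q)/2,"gap",np.linalg.norm(p-q),"top@23",onz("top",a,23),"scene@23",onz("scene",b,23));P.append(onz("top",a,23))
d=P[0]-P[1];print((P[0]+P[1])/2,np.linalg.norm(d),np.arctan2(d[1],d[0]))
print(read_state())
E
```

```text
tri [ 520.6 -382.9   94.7] gap 47.224355700014186 top@23 [ 541.7 -388.6   23. ] scene@23 [ 444.1 -374.7   23. ]
tri [ 463.8 -380.2  -54.9] gap 61.41340937845686 top@23 [ 441.9 -377.    23. ] scene@23 [ 543.5 -386.8   23. ]
[ 491.8 -382.8   23. ] 100.43988151015547 -0.11500604908852441
{'clock': 0.9333, 'joints': array([-0.6,  0.3,  1.7, -0. ,  1.2,  0.7]), 'qd': array([-0.1, -0. , -0. , -0. ,  0. , -0. ]), 'effort': array([  2.5, -48.2, -33.1,   0.2,  -0.1,   0.3]), 'eef_pos': array([ 440.5, -253.9,  252.2]), 'eef_rot': array([-3.1,  0. ,  0.3]), 'wrist_force': array([-0. , -0.9,  0.9]), 'moment': array([0., 0., 0.]), 'finger_force': 0.0, 'finger_gap': 94.06847061596922}
```

Call:
carry_out(
  slide=[
    [0.04,0.17,0],
    [0.072,0.342,0],
    [0.072,0.342,-0.05],
    [0.072,0.342,-0.17],
    [0.072,0.342,-0.3],
    [0.072,0.342,-0.42],
    [0.072,0.342,-0.52],
    [0.072,0.342,-0.58],
    [0.072,0.342,-0.61],
    [0.072,0.342,-0.61],
  ],
  dr=[
    [0,0,0],
    [0,0,0],
    [0,0,0],
    [0,0,0],
    [0,0,0],
    [0,0,0],
    [0,0,0],
    [0,0,0],
    [0,0,0],
    [0,0,0],
  ],
  gripper=[100,100,100,100,100,100,100,100,100,100],
)

```text
clock: 1.77
eef_pos: [457.4, -170.0, 99.1]
eef_rot: [-3.14, 0.002, 0.275]
wrist_force: [0.4, -0.8, -0.3]
finger_gap: 94.4
finger_force: 0.0
```

Call:
carry_out(
  slide=[
    [0,0,0],
    [0,0,0],
    [0,0,0],
    [0,0,0],
    [0,0,0],
    [0,0,0],
    [0,0,0],
    [0,0,0],
  ],
  dr=[
    [0,0,0],
    [0,0,0],
    [0,0,0],
    [0,0,0],
    [0,0,0],
    [0,0,0],
    [0,0,0],
    [0,0,0],
  ],
  gripper=[60,60,60,60,60,60,60,60],
)

```text
clock: 2.43
eef_pos: [458.3, -169.4, 100.7]
eef_rot: [3.141, -0.001, 0.276]
wrist_force: [-1.7, 1.1, 6.0]
finger_gap: 63.7
finger_force: 30.0
```

Call:
carry_out(
  slide=[
    [0,0,0.08],
    [0,0,0.2],
    [0.02,-0.1,0.26],
    [0.04,-0.23,0.26],
    [0.06,-0.36,0.26],
    [0.08,-0.49,0.26],
    [0.1,-0.62,0.26],
    [0.12,-0.74,0.26],
    [0.138,-0.82,0.26],
    [0.138,-0.851,0.26],
  ],
  dr=[
    [0,0,0],
    [0,0,0],
    [0,0,-0.008],
    [0,0,-0.017],
    [0,0,-0.026],
    [0,0,-0.035],
    [0,0,-0.044],
    [0,0,-0.053],
    [0,0,-0.062],
    [0,0,-0.062],
  ],
  gripper=[60,60,60,60,60,60,60,60,60,60],
)

```text
clock: 3.27
eef_pos: [492.5, -384.4, 164.7]
eef_rot: [3.141, -0.0, -0.118]
wrist_force: [-0.6, -0.1, -1.9]
finger_gap: 63.9
finger_force: 30.0
```

Call:
carry_out(
  slide=[
    [0,0,0],
    [0,0,0],
  ],
  dr=[
    [0,0,0],
    [0,0,0],
  ],
  gripper=[60,60],
)

```text
clock: 3.43
eef_pos: [492.4, -381.3, 164.7]
eef_rot: [-3.141, 0.001, -0.112]
wrist_force: [-0.4, 0.2, -0.7]
finger_gap: 63.6
finger_force: 30.0
```

```bash
python3 - <<'E'
from h import *
for n in("scene","top"): cv2.imwrite(f"pics/{n}1.png",camera(n)[:,:,::-1])
a=cv2.imread("pics/scene1.png")[210:320,110:250];b=cv2.imread("pics/top1.png")[180:280,440:540]
cv2.imwrite("pics/c2.png",np.hstack([cv2.resize(a,(500,393),interpolation=2),cv2.resize(b,(300,393),interpolation=2)]))
print(read_state()["eef_pos"])
E
```

```text
[ 492.65584591 -380.79586539  165.13408683]
```

View pics/c2.png

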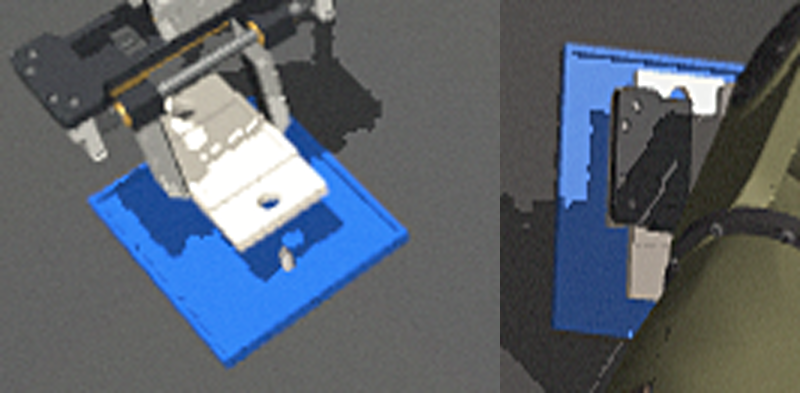

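The holder is held level above the tray. One hole shows at about scene (185,266), with the dowel below it at about (190,281). I'll compare the two in the same camera.

```bash
python3 - <<'E'
from h import *
a=cv2.imread("pics/scene1.png")
h=cv2.cvtColor(a,cv2.COLOR_BGR2GRAY)
m=(h[258:275,178:194]<150).astype(np.uint8);k,l,s,c=cv2.connectedComponentsWithStats(m);print(s,c+[178,258])
for uv in ((185,266),(185,265.5)): print(onz("scene",uv,75),onz("scene",uv,73))
c=[(493-50*0,0)]
print("expected", 492.7+50*np.cos(.115),-381-50*np.sin(.115), 492.7-50*np.cos(.115),-381+50*np.sin(.115))
E
```

```text
[[  0   0  16  17 243]
 [  5   8   5   2   7]
 [  9  12   7   5  22]] [[185.03292181 265.37860082]
 [185.14285714 266.57142857]
 [190.77272727 272.68181818]]
[ 544.20522956 -387.79276588   75.        ] [ 542.72676434 -387.08969939   73.        ]
[ 543.14808941 -386.91455278   75.        ] [ 541.66689161 -386.20921621   73.        ]
expected 542.3697392157108 -386.7373344196832 443.0302607842892 -375.2626655803168
```

Call:
carry_out(
  slide=[
    [0,0,-0.04],
    [0,0,-0.08],
    [0,0,-0.12],
    [0,0,-0.145],
    [0,0,-0.165],
    [0,0,-0.185],
    [0,0,-0.205],
    [0,0,-0.222],
    [0,0,-0.234],
    [0,0,-0.24],
  ],
  dr=[
    [0,0,0],
    [0,0,0],
    [0,0,0],
    [0,0,0],
    [0,0,0],
    [0,0,0],
    [0,0,0],
    [0,0,0],
    [0,0,0],
    [0,0,0],
  ],
  gripper=[60,60,60,60,60,60,60,60,60,60],
)

```text
clock: 4.37
eef_pos: [492.5, -382.0, 104.7]
eef_rot: [-3.141, 0.0, -0.114]
wrist_force: [-1.6, 4.3, 15.4]
finger_gap: 63.7
finger_force: 30.0
```

Call:
carry_out(
  slide=[
    [0,0,-0.002],
    [0,0,-0.004],
    [0,0,-0.004],
    [0,0,-0.004],
  ],
  dr=[
    [0,0,0],
    [0,0,0],
    [0,0,0],
    [0,0,0],
  ],
  gripper=[60,60,60,60],
)

```text
clock: 4.7
eef_pos: [492.7, -382.2, 104.8]
eef_rot: [3.141, -0.001, -0.114]
wrist_force: [-2.4, 2.4, 5.9]
finger_gap: 63.3
finger_force: 30.0
```

Call:
carry_out(
  slide=[
    [0,0,0],
    [0,0,0],
    [0,0,0],
    [0,0,0],
    [0,0,0.05],
    [0,0,0.2],
    [0,0,0.35],
    [0,0,0.5],
    [0,0,0.6],
    [0,0,0.6],
  ],
  dr=[
    [0,0,0],
    [0,0,0],
    [0,0,0],
    [0,0,0],
    [0,0,0],
    [0,0,0],
    [0,0,0],
    [0,0,0],
    [0,0,0],
    [0,0,0],
  ],
  gripper=[85,85,85,85,85,85,85,85,85,85],
)

```text
clock: 5.53
eef_pos: [493.5, -382.8, 261.5]
eef_rot: [3.136, -0.008, -0.114]
wrist_force: [1.1, -0.3, -0.4]
finger_gap: 79.7
finger_force: 0.0
```

Call:
carry_out(
  slide=[
    [0,0.16,0],
    [0,0.33,0],
    [0,0.5,0],
    [0,0.67,0],
    [0,0.84,0],
    [0,1,0],
    [0,1,0],
    [0,1,0],
  ],
  dr=[
    [0,0,0],
    [0,0,0],
    [0,0,0],
    [0,0,0],
    [0,0,0],
    [0,0,0],
    [0,0,0],
    [0,0,0],
  ],
  gripper=[80,80,80,80,80,80,80,80],
)

```text
clock: 6.2
eef_pos: [492.6, -130.3, 254.6]
eef_rot: [3.142, -0.0, -0.11]
wrist_force: [0.2, -1.2, 0.9]
finger_gap: 75.1
finger_force: 0.0
```

```bash
python3 - <<'E'
from h import *
for n in("scene","top"): cv2.imwrite(f"pics/{n}2.png",camera(n)[:,:,::-1])
a=cv2.imread("pics/scene2.png")[210:320,110:250];b=cv2.imread("pics/top2.png")[180:280,440:540]
cv2.imwrite("pics/c3.png",np.hstack([cv2.resize(a,(500,393),interpolation=2),cv2.resize(b,(300,393),interpolation=2)]))
print(read_state()["eef_pos"])
t=cv2.imread("pics/top2.png");h=cv2.cvtColor(t,cv2.COLOR_BGR2HSV);m=cv2.inRange(h,(0,0,140),(179,60,255));m[:,:455]=0;m[:,522:]=0;m[:190]=0;m[275:]=0
c=max(cv2.findContours(m,0,1)[0],key=cv2.contourArea);r=cv2.minAreaRect(c);print(r,onz("top",r[0],17))
E
```

```text
[ 492.66164073 -132.54392518  254.3489715 ]
((490.1335144042969, 229.19686889648438), (28.919612884521484, 55.46097183227539), 2.726310968399048) [ 491.5272879  -381.50585184   17.        ]
```

View pics/c3.png

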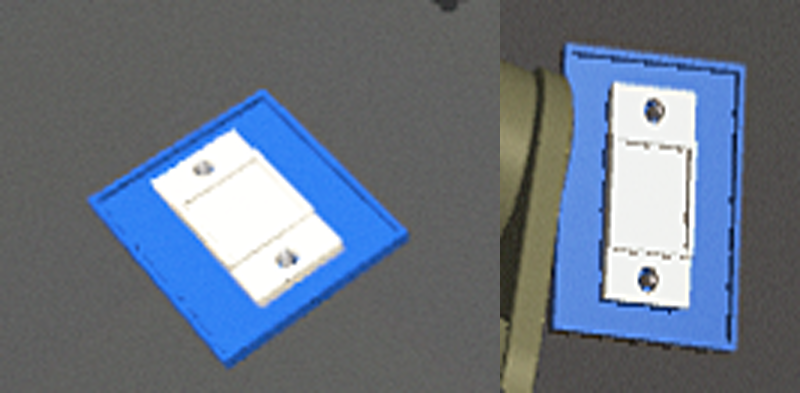

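The holder is seated flat, with both dowels visible in its holes. Next is the pink dish.

Call:
carry_out(
  slide=[
    [-0.03,0.14,0],
    [-0.05,0.28,0],
    [-0.07,0.43,0],
    [-0.09,0.58,0],
    [-0.11,0.73,0],
    [-0.13,0.88,0],
    [-0.145,1,0],
  ],
  dr=[
    [0,0,0],
    [0,0,0],
    [0,0,0],
    [0,0,0],
    [0,0,0],
    [0,0,0],
    [0,0,0],
  ],
  gripper=[70,70,70,70,70,70,70],
)

```text
clock: 6.88
eef_pos: [456.3, 118.9, 254.2]
eef_rot: [-3.142, -0.0, -0.115]
wrist_force: [0.4, -0.1, 0.3]
finger_gap: 65.8
finger_force: 0.0
```

Call:
carry_out(
  slide=[
    [0,0.14,0],
    [0,0.247,0],
    [0,0.247,-0.05],
    [0,0.247,-0.17],
    [0,0.247,-0.3],
    [0,0.247,-0.42],
    [0,0.247,-0.52],
    [0,0.247,-0.57],
    [0,0.247,-0.596],
    [0,0.247,-0.596],
  ],
  dr=[
    [0,0,0],
    [0,0,0],
    [0,0,0],
    [0,0,0],
    [0,0,0],
    [0,0,0],
    [0,0,0],
    [0,0,0],
    [0,0,0],
    [0,0,0],
  ],
  gripper=[70,70,70,70,70,70,70,70,70,70],
)

```text
clock: 7.72
eef_pos: [456.6, 178.6, 103.9]
eef_rot: [3.141, 0.002, -0.115]
wrist_force: [-0.8, -0.4, 0.4]
finger_gap: 65.9
finger_force: 0.0
```

Call:
carry_out(
  slide=[
    [0,0,0],
    [0,0,0],
    [0,0,0],
    [0,0,0],
    [0,0,0],
    [0,0,0],
    [0,0,0],
    [0,0,0],
  ],
  dr=[
    [0,0,0],
    [0,0,0],
    [0,0,0],
    [0,0,0],
    [0,0,0],
    [0,0,0],
    [0,0,0],
    [0,0,0],
  ],
  gripper=[32,32,32,32,32,32,32,32],
  newtons=12,
)

```text
clock: 8.38
eef_pos: [456.7, 179.7, 105.8]
eef_rot: [-3.141, -0.001, -0.114]
wrist_force: [-0.1, -0.8, 6.6]
finger_gap: 39.4
finger_force: 12.0
```

Call:
carry_out(
  slide=[
    [0,0,0.06],
    [0,0,0.18],
    [0,0,0.3],
    [0.01,-0.06,0.4],
    [0.02,-0.18,0.44],
    [0.03,-0.32,0.44],
    [0.04,-0.46,0.44],
    [0.05,-0.6,0.44],
    [0.06,-0.74,0.44],
    [0.07,-0.88,0.44],
  ],
  dr=[
    [0,0,0],
    [0,0,0],
    [0,0,0],
    [0,0,0],
    [0,0,0],
    [0,0,0],
    [0,0,0],
    [0,0,0],
    [0,0,0],
    [0,0,0],
  ],
  gripper=[32,32,32,32,32,32,32,32,32,32],
)

```text
clock: 9.22
eef_pos: [473.6, -41.9, 215.4]
eef_rot: [-3.142, -0.0, -0.113]
wrist_force: [0.2, 0.5, 0.2]
finger_gap: 39.8
finger_force: 12.0
```

Call:
carry_out(
  slide=[
    [0.01,-0.14,0],
    [0.02,-0.28,0],
    [0.03,-0.42,0],
    [0.04,-0.56,0],
    [0.05,-0.7,0],
    [0.06,-0.82,0],
    [0.07,-0.93,0],
    [0.073,-1,0],
    [0.073,-1,0],
    [0.073,-1,0],
  ],
  dr=[
    [0,0,0],
    [0,0,0],
    [0,0,0],
    [0,0,0],
    [0,0,0],
    [0,0,0],
    [0,0,0],
    [0,0,0],
    [0,0,0],
    [0,0,0],
  ],
  gripper=[32,32,32,32,32,32,32,32,32,32],
)

```text
clock: 10.05
eef_pos: [491.8, -290.5, 214.8]
eef_rot: [-3.141, 0.001, -0.115]
wrist_force: [-0.2, 0.3, -1.1]
finger_gap: 39.6
finger_force: 12.0
```

Call:
carry_out(
  slide=[
    [0,-0.12,0],
    [0,-0.24,0],
    [0,-0.34,-0.05],
    [0,-0.367,-0.14],
    [0,-0.367,-0.23],
    [0,-0.367,-0.3],
    [0,-0.367,-0.34],
    [0,-0.367,-0.36],
    [0,-0.367,-0.37],
    [0,-0.367,-0.376],
  ],
  dr=[
    [0,0,0],
    [0,0,0],
    [0,0,0],
    [0,0,0],
    [0,0,0],
    [0,0,0],
    [0,0,0],
    [0,0,0],
    [0,0,0],
    [0,0,0],
  ],
  gripper=[32,32,32,32,32,32,32,32,32,32],
)

```text
clock: 10.88
eef_pos: [492.5, -381.8, 121.9]
eef_rot: [3.141, -0.001, -0.113]
wrist_force: [1.2, -0.5, -0.4]
finger_gap: 39.6
finger_force: 12.0
```

Call:
carry_out(
  slide=[
    [0,0,-0.002],
    [0,0,-0.004],
    [0,0,-0.006],
    [0,0,-0.008],
    [0,0,-0.008],
  ],
  dr=[
    [0,0,0],
    [0,0,0],
    [0,0,0],
    [0,0,0],
    [0,0,0],
  ],
  gripper=[32,32,32,32,32],
)

```text
clock: 11.3
eef_pos: [492.2, -382.2, 119.9]
eef_rot: [3.141, -0.001, -0.114]
wrist_force: [-0.6, 0.4, 3.9]
finger_gap: 39.4
finger_force: 12.0
```

Call:
carry_out(
  slide=[
    [0,0,0],
    [0,0,0],
    [0,0,0],
    [0,0,0],
    [0,0,0.04],
    [0,0,0.16],
    [0,0,0.3],
    [0,0,0.44],
    [0,0,0.54],
    [0,0,0.54],
  ],
  dr=[
    [0,0,0],
    [0,0,0],
    [0,0,0],
    [0,0,0],
    [0,0,0],
    [0,0,0],
    [0,0,0],
    [0,0,0],
    [0,0,0],
    [0,0,0],
  ],
  gripper=[58,58,58,58,58,58,58,70,70,70],
)

```text
clock: 12.13
eef_pos: [493.0, -382.8, 261.1]
eef_rot: [3.136, -0.008, -0.114]
wrist_force: [-0.6, -0.9, 1.3]
finger_gap: 65.4
finger_force: 0.0
```

Call:
carry_out(
  slide=[
    [0.09,0.13,0],
    [0.18,0.26,0],
    [0.27,0.39,0],
    [0.36,0.52,0],
    [0.45,0.65,0],
    [0.54,0.78,0],
    [0.588,0.868,0],
    [0.588,0.868,0],
    [0.588,0.868,0],
  ],
  dr=[
    [0,0,0],
    [0,0,0],
    [0,0,0],
    [0,0,0],
    [0,0,0],
    [0,0,0],
    [0,0,0],
    [0,0,0],
    [0,0,0],
  ],
  gripper=[80,80,80,80,80,80,80,80,80],
)

```text
clock: 12.88
eef_pos: [639.3, -163.9, 253.8]
eef_rot: [-3.142, 0.001, -0.111]
wrist_force: [0.2, 0.7, 0.0]
finger_gap: 75.5
finger_force: 0.0
```

```bash
python3 - <<'E'
from h import *
for n in("scene","top"): cv2.imwrite(f"pics/{n}3.png",camera(n)[:,:,::-1])
cv2.imwrite("pics/s3x.png",np.hstack([cv2.imread("pics/scene3.png")[100:350,80:430],cv2.imread("pics/top3.png")[100:350,100:540]]))
print(read_state()["eef_pos"])
t=cv2.imread("pics/top3.png")[:,:,::-1].copy();b,_=blobs(t,(150,40,110),(179,255,255));print(b,[onz("top",c,30)for c,_ in b])
E
```

```text
[ 638.6753705  -165.77287293  254.03509318]
[(array([492. , 228.9]), [485, 222, 15, 15, 178])] [array([ 491.32684817, -381.23550516,   30.        ])]
```

View pics/s3x.png

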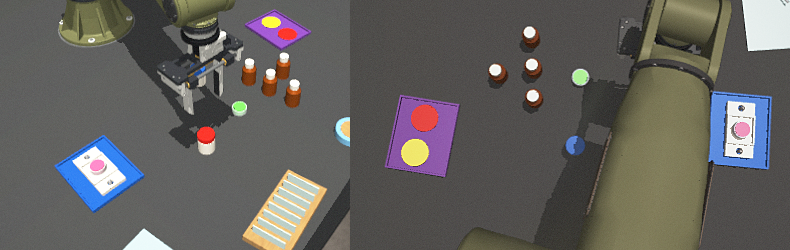

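The pink dish is centred in the recess at (491,-381). The gripper is now above the red jar at (639,-165), clear of everything else.

Call:
carry_out(
  slide=[
    [0,0,-0.1],
    [0,0,-0.22],
    [0,0,-0.34],
    [0,0,-0.45],
    [0,0,-0.54],
    [0,0,-0.585],
    [0,0,-0.604],
    [0,0,-0.604],
    [0,0,-0.604],
  ],
  dr=[
    [0,0,0],
    [0,0,0],
    [0,0,0],
    [0,0,0],
    [0,0,0],
    [0,0,0],
    [0,0,0],
    [0,0,0],
    [0,0,0],
  ],
  gripper=[80,80,80,80,80,80,80,80,80],
)

```text
clock: 13.73
eef_pos: [639.5, -165.7, 104.6]
eef_rot: [3.141, -0.002, -0.114]
wrist_force: [0.5, 0.0, 0.6]
finger_gap: 75.2
finger_force: 0.0
```

Call:
carry_out(
  slide=[
    [0,0,0],
    [0,0,0],
    [0,0,0],
    [0,0,0],
    [0,0,0],
    [0,0,0],
    [0,0,0],
    [0,0,0],
  ],
  dr=[
    [0,0,0],
    [0,0,0],
    [0,0,0],
    [0,0,0],
    [0,0,0],
    [0,0,0],
    [0,0,0],
    [0,0,0],
  ],
  gripper=[36,36,36,36,36,36,36,36],
  newtons=25,
)

```text
clock: 14.4
eef_pos: [639.2, -165.0, 103.4]
eef_rot: [-3.142, -0.0, -0.114]
wrist_force: [-0.6, -0.3, 4.3]
finger_gap: 43.7
finger_force: 25.0
```

Call:
carry_out(
  slide=[
    [0,0,0.05],
    [0,0,0.17],
    [0,0,0.3],
    [0,0,0.42],
    [-0.02,0.08,0.48],
    [-0.05,0.21,0.5],
    [-0.08,0.34,0.5],
    [-0.11,0.47,0.5],
    [-0.14,0.6,0.5],
    [-0.17,0.73,0.5],
  ],
  dr=[
    [0,0,0],
    [0,0,0],
    [0,0,0],
    [0,0,0],
    [0,0,0],
    [0,0,0],
    [0,0,0],
    [0,0,0],
    [0,0,0],
    [0,0,0],
  ],
  gripper=[36,36,36,36,36,36,36,36,36,36],
)

```text
clock: 15.23
eef_pos: [595.9, 18.8, 228.9]
eef_rot: [-3.142, -0.0, -0.114]
wrist_force: [1.0, -0.2, -0.6]
finger_gap: 43.7
finger_force: 25.0
```

Call:
carry_out(
  slide=[
    [-0.03,0.13,0],
    [-0.06,0.26,0],
    [-0.09,0.39,0],
    [-0.12,0.52,0],
    [-0.15,0.65,0],
    [-0.18,0.78,0],
    [-0.2,0.9,0],
    [-0.22,1,0],
    [-0.22,1,0],
  ],
  dr=[
    [0,0,0.004],
    [0,0,0.008],
    [0,0,0.012],
    [0,0,0.016],
    [0,0,0.02],
    [0,0,0.024],
    [0,0,0.028],
    [0,0,0.032],
    [0,0,0.032],
  ],
  gripper=[36,36,36,36,36,36,36,36,36],
)

```text
clock: 15.98
eef_pos: [540.3, 271.3, 228.7]
eef_rot: [-3.141, -0.0, 0.093]
wrist_force: [-0.1, 0.4, -1.3]
finger_gap: 44.0
finger_force: 25.0
```

Call:
carry_out(
  slide=[
    [-0.01,0.12,0],
    [-0.02,0.23,0],
    [-0.028,0.31,0],
    [-0.028,0.334,-0.06],
    [-0.028,0.334,-0.17],
    [-0.028,0.334,-0.28],
    [-0.028,0.334,-0.37],
    [-0.028,0.334,-0.425],
    [-0.028,0.334,-0.45],
    [-0.028,0.334,-0.464],
  ],
  dr=[
    [0,0,0],
    [0,0,0],
    [0,0,0],
    [0,0,0],
    [0,0,0],
    [0,0,0],
    [0,0,0],
    [0,0,0],
    [0,0,0],
    [0,0,0],
  ],
  gripper=[36,36,36,36,36,36,36,36,36,36],
)

```text
clock: 16.82
eef_pos: [534.8, 350.4, 111.5]
eef_rot: [3.141, 0.001, 0.087]
wrist_force: [-0.0, 0.4, -1.4]
finger_gap: 44.1
finger_force: 25.0
```

Call:
carry_out(
  slide=[
    [0,0,-0.002],
    [0,0,-0.004],
    [0,0,-0.006],
    [0,0,-0.008],
    [0,0,-0.01],
    [0,0,-0.01],
  ],
  dr=[
    [0,0,0],
    [0,0,0],
    [0,0,0],
    [0,0,0],
    [0,0,0],
    [0,0,0],
  ],
  gripper=[36,36,36,36,36,36],
)

```text
clock: 17.32
eef_pos: [534.8, 351.1, 110.4]
eef_rot: [-3.141, -0.001, 0.087]
wrist_force: [-1.5, -1.3, 3.0]
finger_gap: 43.8
finger_force: 25.0
```

Call:
carry_out(
  slide=[
    [0,0,0],
    [0,0,0],
    [0,0,0],
    [0,0,0],
    [0,0,0.05],
    [0,0,0.18],
    [0,0,0.32],
    [0,0,0.46],
    [0,0,0.58],
    [0,0,0.58],
  ],
  dr=[
    [0,0,0],
    [0,0,0],
    [0,0,0],
    [0,0,0],
    [0,0,0],
    [0,0,0],
    [0,0,0],
    [0,0,0],
    [0,0,0],
    [0,0,0],
  ],
  gripper=[65,65,65,65,65,65,65,65,65,65],
)

```text
clock: 18.15
eef_pos: [535.7, 351.6, 262.8]
eef_rot: [-3.137, -0.01, 0.087]
wrist_force: [1.2, -0.5, 1.7]
finger_gap: 61.0
finger_force: 0.0
```

Call:
carry_out(
  slide=[
    [0.07,-0.12,0],
    [0.14,-0.24,0],
    [0.21,-0.36,0],
    [0.28,-0.48,0],
    [0.34,-0.6,0],
    [0.388,-0.695,0],
    [0.388,-0.695,0],
    [0.388,-0.695,0],
  ],
  dr=[
    [0,0,0],
    [0,0,0],
    [0,0,0],
    [0,0,0],
    [0,0,0],
    [0,0,0],
    [0,0,0],
    [0,0,0],
  ],
  gripper=[65,65,65,65,65,65,65,65],
)

```text
clock: 18.82
eef_pos: [631.9, 176.1, 254.8]
eef_rot: [-3.141, 0.0, 0.085]
wrist_force: [-0.6, 0.8, -0.2]
finger_gap: 61.3
finger_force: 0.0
```

```bash
python3 - <<'E'
from h import *
for n in("scene","top"): cv2.imwrite(f"pics/{n}4.png",camera(n)[:,:,::-1])
cv2.imwrite("pics/s4x.png",np.hstack([cv2.resize(cv2.imread("pics/scene4.png")[60:230,230:430],(440,374)),cv2.imread("pics/top4.png")[0:374,100:450]]))
print(read_state()["eef_pos"])
b,_=blobs(cv2.imread("pics/top4.png")[:,:,::-1].copy(),(0,140,100),(8,255,255));print([(c,s,onz("top",c,62)) for c,s in b])
b,_=blobs(cv2.imread("pics/top4.png")[:,:,::-1].copy(),*C["yellow"]);print([(c,s,onz("top",c,7)) for c,s in b])
for c in ((363.7,157.4-1.5),(329.1,163.1-1.5),(350.1,172.1),(374.1,183)):print(onz("scene",c,74))
E
```

```text
[631.2615417  177.87618585 254.86242252]
[(array([73.3, 88.4]), [23, 49, 85, 68, 313], array([828.71997959, 567.6007113 ,  62.        ])), (array([168.1, 216. ]), [158, 205, 21, 26, 373], array([532.36866159, 348.31352017,  62.        ]))]
[(array([163.9, 252. ]), [151, 239, 25, 27, 554], array([454.69703261, 373.43263486,   7.        ]))]
[633.32375477 175.64638513  74.        ]
[573.04732136  93.88189295  74.        ]
[643.57115519  94.69491842  74.        ]
[717.73693236  99.25212192  74.        ]
```

View pics/s4x.png

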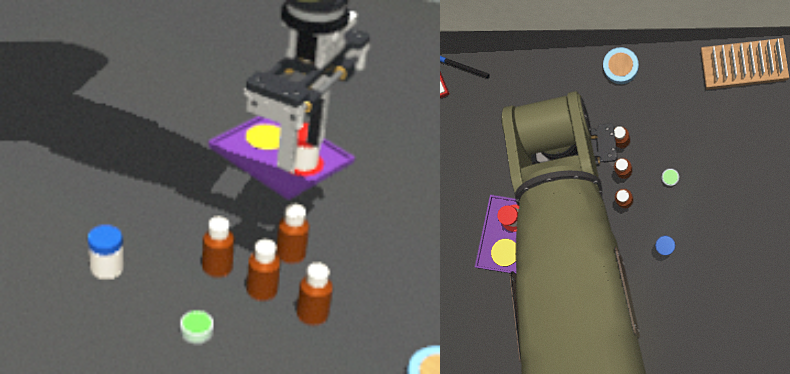

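The red jar stands on the red pad. The gripper is above the leftmost bottle, and both views agree on its position, about (632,177).

Call:
carry_out(
  slide=[
    [0,0,-0.1],
    [0,0,-0.22],
    [0,0,-0.34],
    [0,0,-0.45],
    [0,0,-0.54],
    [0,0,-0.585],
    [0,0,-0.606],
    [0,0,-0.606],
    [0,0,-0.606],
  ],
  dr=[
    [0,0,0],
    [0,0,0],
    [0,0,0],
    [0,0,0],
    [0,0,0],
    [0,0,0],
    [0,0,0],
    [0,0,0],
    [0,0,0],
  ],
  gripper=[65,65,65,65,65,65,65,65,65],
)

```text
clock: 19.67
eef_pos: [632.0, 177.7, 104.5]
eef_rot: [-3.141, -0.002, 0.088]
wrist_force: [-0.1, -0.0, 0.8]
finger_gap: 61.0
finger_force: 0.0
```

Call:
carry_out(
  slide=[
    [0,0,0],
    [0,0,0],
    [0,0,0],
    [0,0,0],
    [0,0,0],
    [0,0,0],
    [0,0,0],
    [0,0,0],
  ],
  dr=[
    [0,0,0],
    [0,0,0],
    [0,0,0],
    [0,0,0],
    [0,0,0],
    [0,0,0],
    [0,0,0],
    [0,0,0],
  ],
  gripper=[32,32,32,32,32,32,32,32],
)

```text
clock: 20.33
eef_pos: [631.9, 177.2, 103.9]
eef_rot: [-3.142, -0.001, 0.087]
wrist_force: [-0.7, 0.0, 5.7]
finger_gap: 39.6
finger_force: 25.0
```

Call:
carry_out(
  slide=[
    [0,0,0.06],
    [0,0,0.18],
    [0,0,0.32],
    [0,0,0.44],
    [-0.06,0.07,0.5],
    [-0.14,0.16,0.5],
    [-0.23,0.26,0.5],
    [-0.32,0.36,0.5],
    [-0.41,0.46,0.5],
    [-0.5,0.56,0.5],
  ],
  dr=[
    [0,0,0],
    [0,0,0],
    [0,0,0],
    [0,0,0],
    [0,0,0],
    [0,0,0],
    [0,0,0],
    [0,0,0],
    [0,0,0],
    [0,0,0],
  ],
  gripper=[32,32,32,32,32,32,32,32,32,32],
)

```text
clock: 21.17
eef_pos: [505.3, 318.1, 228.0]
eef_rot: [3.141, 0.0, 0.087]
wrist_force: [0.5, -0.1, -1.0]
finger_gap: 39.7
finger_force: 25.0
```

Call:
carry_out(
  slide=[
    [-0.09,0.1,0],
    [-0.16,0.17,0],
    [-0.205,0.218,0],
    [-0.205,0.218,-0.06],
    [-0.205,0.218,-0.17],
    [-0.205,0.218,-0.28],
    [-0.205,0.218,-0.37],
    [-0.205,0.218,-0.425],
    [-0.205,0.218,-0.45],
    [-0.205,0.218,-0.464],
  ],
  dr=[
    [0,0,0],
    [0,0,0],
    [0,0,0],
    [0,0,0],
    [0,0,0],
    [0,0,0],
    [0,0,0],
    [0,0,0],
    [0,0,0],
    [0,0,0],
  ],
  gripper=[32,32,32,32,32,32,32,32,32,32],
)

```text
clock: 22.0
eef_pos: [455.2, 371.5, 111.3]
eef_rot: [3.141, 0.001, 0.087]
wrist_force: [0.3, 0.2, -1.4]
finger_gap: 39.6
finger_force: 25.0
```

Call:
carry_out(
  slide=[
    [0,0,-0.002],
    [0,0,-0.004],
    [0,0,-0.006],
    [0,0,-0.008],
    [0,0,-0.01],
    [0,0,-0.01],
  ],
  dr=[
    [0,0,0],
    [0,0,0],
    [0,0,0],
    [0,0,0],
    [0,0,0],
    [0,0,0],
  ],
  gripper=[32,32,32,32,32,32],
)

```text
clock: 22.5
eef_pos: [455.6, 371.9, 110.9]
eef_rot: [-3.141, -0.001, 0.087]
wrist_force: [-2.7, -2.0, 6.5]
finger_gap: 38.9
finger_force: 25.0
```

Call:
carry_out(
  slide=[
    [0,0,0],
    [0,0,0],
    [0,0,0],
    [0,0,0],
    [0,0,0.05],
    [0,0,0.18],
    [0,0,0.32],
    [0,0,0.46],
    [0,0,0.58],
    [0,0,0.58],
  ],
  dr=[
    [0,0,0],
    [0,0,0],
    [0,0,0],
    [0,0,0],
    [0,0,0],
    [0,0,0],
    [0,0,0],
    [0,0,0],
    [0,0,0],
    [0,0,0],
  ],
  gripper=[65,65,65,65,65,65,65,65,65,65],
)

```text
clock: 23.33
eef_pos: [456.4, 372.5, 262.2]
eef_rot: [-3.136, -0.009, 0.087]
wrist_force: [-0.0, 0.3, 0.2]
finger_gap: 60.9
finger_force: 0.0
```

Call:
carry_out(
  slide=[
    [0,-0.14,0],
    [0,-0.28,0],
    [0,-0.42,0],
    [0,-0.56,0],
    [0,-0.7,0],
    [0,-0.84,0],
    [0,-1,0],
    [0,-1,0],
    [0,-1,0],
  ],
  dr=[
    [0,0,0],
    [0,0,0],
    [0,0,0],
    [0,0,0],
    [0,0,0],
    [0,0,0],
    [0,0,0],
    [0,0,0],
    [0,0,0],
  ],
  gripper=[80,80,80,80,80,80,80,80,80],
)

```text
clock: 24.08
eef_pos: [455.4, 120.3, 255.2]
eef_rot: [-3.141, -0.001, 0.084]
wrist_force: [-0.3, -0.1, -0.8]
finger_gap: 75.5
finger_force: 0.0
```

```bash
python3 - <<'E'
from h import *
for n in("scene","top"): cv2.imwrite(f"pics/{n}5.png",camera(n)[:,:,::-1])
cv2.imwrite("pics/s5x.png",np.hstack([cv2.resize(cv2.imread("pics/scene5.png")[80:300,130:400],(460,375)),cv2.resize(cv2.imread("pics/top5.png")[160:300,120:250],(340,375))]))
t=cv2.imread("pics/top5.png")[:,:,::-1].copy()
b,_=blobs(t,(0,140,170),(8,255,255));print([(c,s,onz("top",c,62)) for c,s in b])
b,_=blobs(t,*C["white"]);print([(c,onz("top",c,81)) for c,s in b if c[0]<200 and c[1]>190])
E
```

```text
[(array([81.9, 90.9]), [41, 51, 66, 65, 182], array([822.58757918, 548.11301535,  62.        ])), (array([171.8, 215.4]), [158, 205, 30, 26, 433], array([533.54034304, 340.19755451,  62.        ]))]
[(array([153.3, 250.8]), array([455.68860965, 372.46078996,  81.        ]))]
```

View pics/s5x.png

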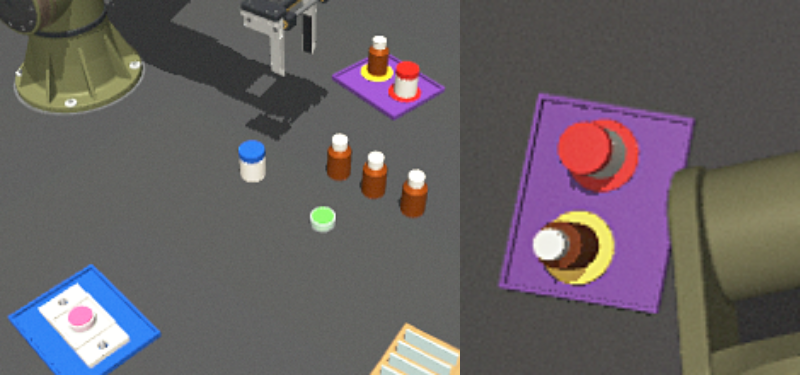

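The last picture shows the bottle centred on the yellow pad and the jar on the red pad, both upright. The pink dish is in the seated holder, the bystanders are unmoved and the gripper is clear.

```bash
python3 -c "
from cell import *
print(sign_off())"
```

```text
the job is handed in; nothing more can be done
None
```

Both kits are made up and the job is handed in, at about 24 s on the robot's clock; the hand-in returned no verdict.

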